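# Sort look-alike hubs by lifted weight

## Task

The three hubs on the inspection bench look the same, but one is hollow (about a quarter of a kilo), one is bushed (about half a kilo) and one is solid (about 0.8 kg). Lift each a little to feel its weight, then stand the hollow one in the green tray, the bushed one in the yellow tray and the solid one in the red tray. Set each down gently, upright and flat on the tray floor without tipping or dropping it, let go, and leave the V-block, hex key, ring gauge and dial stand alone.

Things in the scene. Friction and masses are not known exactly. Their poses are not given: they have to be found in the camera images.
- hub_a: one of three look-alike steel hubs, upright (letters tell nothing): flange 60 mm across, 12 mm high; above it a neck 44 mm across with a blue cap of the same width, top at 64 mm. Sealed: hollow 0.25, bushed 0.50 or solid 0.80 kg (within 8 percent); one of each kind, in random order. An inner core may shift 1 mm. Stands loose on the bench (z = 0). Origin: centre of the underside, z up its axis
- hub_b: one of three look-alike steel hubs, upright (letters tell nothing): flange 60 mm across, 12 mm high; above it a neck 44 mm across with a blue cap of the same width, top at 64 mm. Sealed: hollow 0.25, bushed 0.50 or solid 0.80 kg (within 8 percent); one of each kind, in random order. An inner core may shift 1 mm. Stands loose on the bench (z = 0). Origin: centre of the underside, z up its axis
- hub_c: one of three look-alike steel hubs, upright (letters tell nothing): flange 60 mm across, 12 mm high; above it a neck 44 mm across with a blue cap of the same width, top at 64 mm. Sealed: hollow 0.25, bushed 0.50 or solid 0.80 kg (within 8 percent); one of each kind, in random order. An inner core may shift 1 mm. Stands loose on the bench (z = 0). Origin: centre of the underside, z up its axis
- tray_green: green plastic open tray for the hollow hub, fixed to the bench: 130 x 130 mm outside, walls 4 mm thick and 18 mm high, inner floor 4 mm above its underside. Origin: centre of its underside (on the bench, z = 0); x and y along its sides
- tray_yellow: yellow plastic open tray for the bushed hub, fixed to the bench: 130 x 130 mm outside, walls 4 mm thick and 18 mm high, inner floor 4 mm above its underside. Origin: centre of its underside (on the bench, z = 0); x and y along its sides
- tray_red: red plastic open tray for the solid hub, fixed to the bench: 130 x 130 mm outside, walls 4 mm thick and 18 mm high, inner floor 4 mm above its underside. Origin: centre of its underside (on the bench, z = 0); x and y along its sides
- v_block: magnetic V-block, dark red with steel edges, 64 x 80 mm, about 71 mm high, loose; a bystander. Origin: centre of its underside
- hex_key: L-shaped steel hex key lying flat, 8 mm thick, long leg about 108 mm along its x, short leg about 30 mm along +y at its +x end; loose; a bystander. Origin: middle of the long leg, on the bench
- ring_gauge: dark steel ring gauge lying flat, 64 mm outside, 40 mm bore, 18 mm high, loose; a bystander. Origin: centre of its underside
- dial_stand: dial indicator on a black magnetic base 60 x 50 x 55 mm with an upright rod; 235 mm high overall, the dial reaching about 80 mm to its -x; fixed; a bystander. Origin: centre of its underside
There are look-alikes about, which are no part of the job. What is shaped like the hub_a but orange or pink is not meant.

How it is judged:
By the outcome, as a careful person would: the job done as asked, in the order asked, and still so for the second after the job is handed in, with the robot touching nothing.
It also fails if it takes over 67 s, if anything falls off the work surface, if the arm or the gripper's body presses on something with over 40 N, if the wrist force passes 120 N, or if a joint passes its speed limit or range.

## Robot

A 6-joint arm with a two-finger parallel gripper is mounted at the origin on the work surface. World frame = base frame: x ahead of the robot, y to its left, z up, the work surface at z = 0. Lengths are in mm, angles in rad, forces in N, time in s.
With the tool pointing down it reaches from about 400 to 925 mm from the base axis. Payload 12.5 kg.
Tool frame: the origin (TCP) lies between the finger pads; the fingertips stand 19 mm ahead of it and the grasp point (between the pads) is the TCP (env.tips_ahead is the distance from the TCP to the fingertips, in mm); z points along the fingers, y is the line along which they close (so a half turn about z gives the same grasp; the last joint's range is limited). The gripper opens to 95 mm and grips with 3 to 60 N. Pads are 20 mm wide; open, the fingers measure 119 mm over their backs; the gripper's body (75 mm by 180 mm) begins 59 mm behind the grasp point.
Start: joints at [-0.106, 0.491, 1.559, -0, 1.092, -0.106], TCP at [625.016, 0.021, 233.661] pointing down, gripper open.
Joint ranges: [-3.1, 3.1], [-0.84, 2.19], [0.05, 2.79], [-1.13, 4.28], [0.06, 2.93], [-2.69, 2.69]. Speed limits (rad/s): [2.22, 2.22, 2.79, 3.14, 3.14, 3.14].

## Interface

Orientations are given as [roll, pitch, yaw] about the fixed x, y, z axes, in that order (R = Rz(yaw) Ry(pitch) Rx(roll)).
In Python, from cell import env gives the robot as it stands.
- The arm moves only by the shell command python3 -m crank 'ROWS'. ROWS is JSON, a list of rows, each a list of 5 numbers: the shift along the tool's x, y, z in mm, then the turn about the tool's z in degrees, then the finger opening in mm, from 0 to 95.1. In form: [[dx, dy, dz, yaw, grip], ...]. A call has 1 to 10 rows; each row is the pose to reach, as a shift and turn from the pose commanded when the call began, along the tool's axes at that moment; what a row does not reach only later rows make up. A row lasts 1/12 s, in which the tool goes at most 41.7 mm and 7.16 degrees, less where a joint would pass 70% of its speed; a pose out of reach is approached as far as the arm can. A call with a gripper value outside its range is refused whole. The fingers move at their own pace and stop on an object; the grip force is fixed at half the most. Time passes only in rows, so rows that repeat a pose let the fingers close. It gives the time, the measured TCP pose, the force, the opening and the grip force at its end, in the units of the state.
- env.state(): the state, without advancing time (a new reading comes with each control period).
- env.read_camera(name): name is "scene" or "side" or "wrist"; returns a dict with "img" (400x640x3 uint8, blue, green, red), "K" (3x3 intrinsics, pixels), "pose" (4x4, takes a point from camera to world coordinates). Camera axes: x right, y down, z forward; pixel columns grow to the right and rows downward; lengths in mm; the calibration is good to about 2 mm. A picture is of the moment at which its call begins. There is no depth.
- env.job_done(): hands the job in; it is judged then, once.
The state is a dict: "t": time; "joints": joint angles; "qvel": joint speeds; "tau": joint torques, N m; "eef_pos": TCP position; "tcp_rot": TCP orientation; "ft_force": force on the tool from outside, world axes, zero at the start; "moment": the same for the moment, N m; "opening": opening from 0.0 (shut) to 1.0 (fully open); "grip_force": force on a finger pad.
Only numpy, scipy, OpenCV 4.12 (cv2) and the standard library are available. Lean on these libraries where they do the work, as an engineer would, in place of code of your own. Each camera call takes 0.05 s, during which the arm holds its last target. There are 200 camera calls.

## Working session

There is one attempt and no reset: what is moved stays moved. The work goes in short steps, Python scripts to look and compute and a shell command to move; the robot and the scene stay as the last step left them, time stands still between calls to the robot, and variables do not carry over. Pictures are saved under pics/ and viewed, at most 10 in all, crops included, and the job is handed in when it is done.

```bash
mkdir -p pics; ls; python3 - <<'E'
from cell import env
import cv2,numpy as np
for n in ["scene","side","wrist"]:
    r=env.read_camera(n); cv2.imwrite(f"pics/{n}0.png",r["img"]); np.savez(f"{n}0.npz",**r)
    print(n,r["K"].round(1).tolist(),r["pose"].round(3).tolist())
print(env.state())
E
```

```text
pics
scene [[514.1, 0.0, 327.8], [0.0, 514.1, 198.6], [0.0, 0.0, 1.0]] [[-0.834, 0.471, -0.286, 957.903], [0.551, 0.723, -0.416, 634.503], [0.011, -0.505, -0.863, 1352.504], [0.0, 0.0, 0.0, 1.0]]
side [[400.6, 0.0, 311.8], [0.0, 400.6, 198.8], [0.0, 0.0, 1.0]] [[0.867, -0.279, 0.414, 53.081], [-0.499, -0.467, 0.73, -796.275], [-0.01, -0.839, -0.544, 615.194], [0.0, 0.0, 0.0, 1.0]]
wrist [[282.4, 0.0, 315.3], [0.0, 282.4, 197.1], [0.0, 0.0, 1.0]] [[1.0, 0.0, -0.001, 625.891], [0.0, -0.967, -0.256, 72.218], [-0.001, 0.256, -0.967, 384.401], [0.0, 0.0, 0.0, 1.0]]
{'t': 0.15, 'joints': array([-1.05606963e-01,  4.91413688e-01,  1.55934441e+00,  4.24523452e-06,
        1.09168095e+00, -1.05615700e-01]), 'qvel': array([ 6.98049052e-04, -3.02875817e-03, -3.93697858e-03,  1.03539593e-05,
       -2.35004985e-03, -1.19545023e-03]), 'tau': array([ 3.16444048e-04, -6.12899423e+01, -2.58276522e+01,  6.91918633e-02,
        4.73701756e-02, -5.07232733e-05]), 'eef_pos': array([6.24826887e+02, 3.76791132e-02, 2.33188539e+02]), 'tcp_rot': array([-3.14075137e+00, -9.29713679e-05,  1.57080307e+00]), 'ft_force': array([-0.58526414, -0.67229566,  0.59083732]), 'moment': array([0.02990775, 0.00372757, 0.02092218]), 'grip_force': 0.0, 'opening': 0.9993218376994653}
```

View pics/scene0.png

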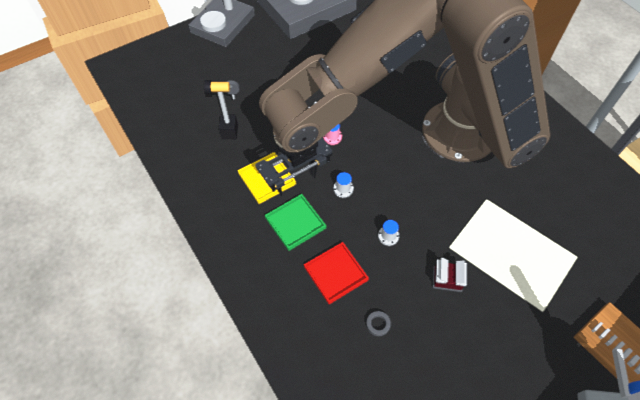

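View pics/side0.png

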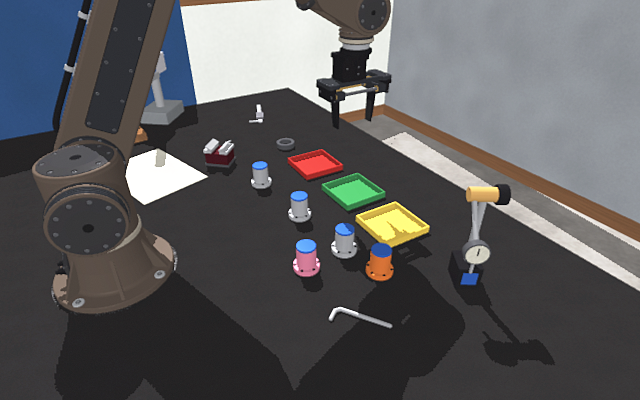

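Scene: two blue-capped grey hubs (344,180), (390,228), plus one hidden by the arm. The pink look-alike is near (333,136). In the side view the grey hubs' caps are at (260,165), (299,196) and (344,229). Look-alikes are pink (306,246) and orange (380,250). The hubs I want are the three grey ones. I'll check them in an enlarged crop.

```bash
python3 - <<'E'
import cv2
i=cv2.imread("pics/side0.png")[140:300,235:435]
cv2.imwrite("pics/side_c.png",cv2.resize(i,None,fx=3.75,fy=3.75,interpolation=cv2.INTER_CUBIC))
E
cat > h.py <<'E'
import numpy as np,cv2
def px2w(r,u,v,z):
    K,P=r["K"],r["pose"]; d=P[:3,:3]@np.linalg.solve(K,[u,v,1.]); o=P[:3,3]
    return (o+d*(z-o[2])/d[2])[:2]
def w2px(r,p):
    q=np.linalg.inv(r["pose"])@np.append(p,1.); q=r["K"]@q[:3]; return q[:2]/q[2]
def caps(r,z=64):
    """blobs of blue, centroid taken to world at height z"""
    h=cv2.cvtColor(r["img"],cv2.COLOR_BGR2HSV)
    m=cv2.inRange(h,(100,150,90),(125,255,255))
    n,l,s,c=cv2.connectedComponentsWithStats(m)
    for k in range(1,n):
        if s[k,4]>30: print("blue",s[k].tolist(),c[k].round(1),px2w(r,*c[k],z).round(1))
E
python3 - <<'E'
from h import *
for n in ["scene","side","wrist"]:
    r=np.load(n+"0.npz"); print(n); caps(r,60)
r=np.load("scene0.npz");h=cv2.cvtColor(r["img"],cv2.COLOR_BGR2HSV)
for nm,lo,hi in [("green",50,80),("yellow",24,35),("red",0,4)]:
  for cam in ["scene","side"]:
    r=np.load(cam+"0.npz");h=cv2.cvtColor(r["img"],cv2.COLOR_BGR2HSV)
    m=cv2.inRange(h,(lo,170,90),(hi,255,255))
    n,l,s,c=cv2.connectedComponentsWithStats(m);k=1+s[1:,4].argmax()
    cs=cv2.findContours((l==k).astype('u1'),0,2)[0][0]; b=cv2.boxPoints(cv2.minAreaRect(cs))
    print(nm,cam,px2w(r,*c[k],10).round(0),[px2w(r,*q,18).round(0).tolist() for q in b])
E
```

```text
scene
blue [336, 172, 16, 13, 161] [343.6 177.9] [451.1 -23. ]
blue [382, 220, 17, 14, 181] [390.2 226.2] [431.8 182.9]
blue [629, 381, 11, 13, 113] [634.2 386.8] [200.2 853.9]
side
blue [0, 0, 83, 140, 8824] [32.7 61.2] [-157.8 1972.1]
blue [160, 0, 36, 106, 2142] [176.9  62.3] [ 526.5 1512.2]
blue [75, 24, 12, 38, 58] [80.7 41.9] [ 114.3 2392.2]
blue [60, 76, 12, 45, 72] [65.5 97.9] [ -30.2 1169.2]
blue [146, 87, 8, 19, 68] [149.9  97.2] [281.2 987.7]
blue [252, 161, 16, 9, 104] [259.4 165. ] [434.3 186.8]
blue [290, 191, 18, 10, 143] [298.8 195.5] [454.5 -20. ]
blue [335, 223, 19, 13, 194] [344.1 228.8] [ 476.  -197.6]
blue [296, 239, 20, 14, 192] [306.4 245.1] [ 373.6 -204.5]
blue [371, 243, 21, 14, 224] [381.  249.6] [ 502.6 -298.3]
blue [460, 273, 19, 12, 188] [469.1 278.6] [ 595.4 -453.6]
wrist
blue [100, 0, 46, 33, 1223] [123.9  13.8] [431.3 178.5]
blue [151, 187, 38, 36, 1049] [169.4 204.5] [450.9 -23. ]
green scene [638.  -1.] [[704.0, -64.0], [566.0, -77.0], [572.0, 67.0], [705.0, 75.0]]Traceback (most recent call last):
  File "<stdin>", line 9, in <module>
ValueError: attempt to get argmax of an empty sequence
```

View pics/side_c.png

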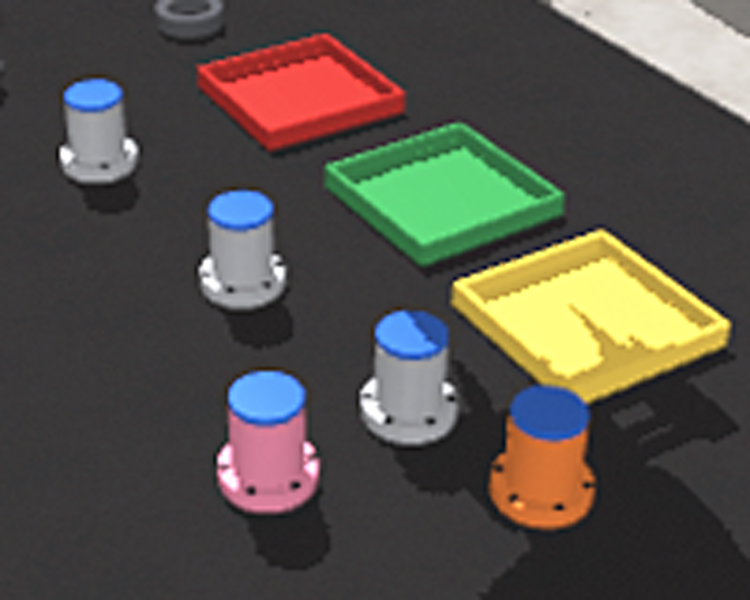

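View pics/wrist0.png

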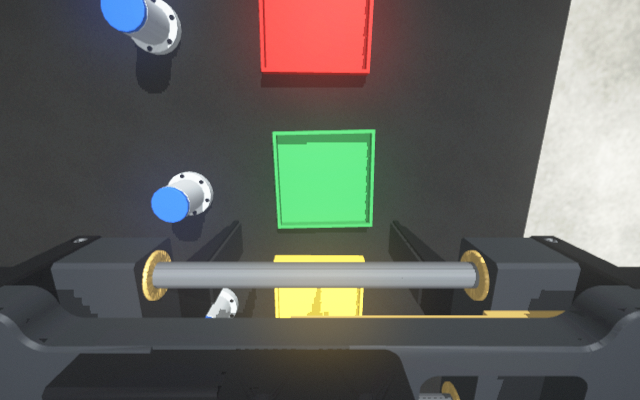

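The crop shows the three grey hubs with blue caps clearly apart from pink and orange. The wrist view shows green tray corners at (274,131), (375,130), (373,226) and (278,228). The tool axes are x = world y, y = world x, z = down. Next I'll compute the tray centres and start moving above the middle hub.

```bash
python3 - <<'E'
from h import *
r=np.load("side0.npz")
C={"red":[(198,72),(323,37),(404,95)],"green":[(325,175),(460,125),(563,195)],"yellow":[(452,290),(602,232),(730,325)]}
for k,c in C.items():
    p=[px2w(r,235+u/3.75,140+v/3.75,18) for u,v in c]
    print(k,np.round(p,0).tolist(),((p[0]+p[2])/2).round(0))
w=np.load("wrist0.npz")
print("green wrist",np.mean([px2w(w,*q,18) for q in [(274,131),(375,130),(373,226),(278,228)]],0))
for n,z in (("orange",(380,275)),("pink",(306,269)),("base",(462,288)),("dial",(478,253))): print(n,px2w(r,*z,0))
E
python3 -m crank '[[-6,-43,0,0,75],[-12,-86,15,0,75],[-18,-129,40,0,75],[-22,-160,65,0,75],[-22,-172,85,0,75],[-22,-173,100,0,75],[-22,-173,110,0,75],[-22,-173,110,0,75]]'
```

```text
red [[558.0, 250.0], [686.0, 253.0], [687.0, 123.0]] [623. 187.]
green [[564.0, 47.0], [698.0, 57.0], [702.0, -69.0]] [633. -11.]
yellow [[560.0, -127.0], [694.0, -123.0], [694.0, -253.0]] [ 627. -190.]
green wrist [638.30460734  -2.75373702]
orange [ 496.42417508 -310.79985822]
pink [ 366.86482002 -212.30804073]
base [ 619.68438687 -428.4152541 ]
dial [ 736.94684484 -368.48114611]
t: 0.82
eef_pos: [451.1, -22.0, 122.2]
tcp_rot: [-3.139, -0.001, 1.57]
ft_force: [0.0, 0.3, 0.1]
opening: 0.789
grip_force: 0.0
```

```bash
python3 - <<'E'
from cell import env
from h import *
r=env.read_camera("wrist"); cv2.imwrite("pics/w1.png",r["img"]); np.savez("w1.npz",**r)
caps(r,63); print(env.state()["eef_pos"],r["pose"][:3,3])
E
```

```text
blue [289, 197, 55, 47, 1760] [315.5 222.1] [452. -26.]
[451.73707208 -21.99048516 123.12005986] [452.46724033  50.15344501 273.48188492]
```

View pics/w1.png

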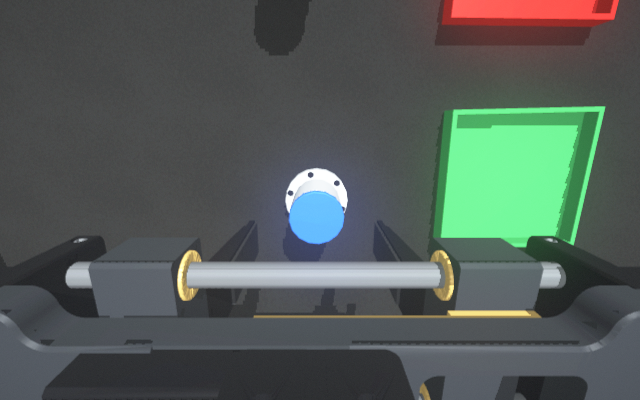

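The view shows the hub centred between the open fingers, cap centre about (316,218). It sits about 1 mm in -y from the TCP. Descend, grip, lift.

```bash
python3 -m crank '[[-1,0,25,0,75],[-1,0,50,0,75],[-1,0,70,0,75],[-1,0,82,0,75],[-1,0,82,0,75],[-1,0,82,0,30],[-1,0,82,0,30],[-1,0,82,0,30],[-1,0,82,0,30],[-1,0,82,0,30]]'
```

```text
t: 1.7
eef_pos: [452.3, -23.0, 42.3]
tcp_rot: [3.14, 0.0, 1.571]
ft_force: [0.9, 0.3, -0.3]
opening: 0.494
grip_force: 0.0
```

```bash
python3 -m crank '[[0,0,0,0,30],[0,0,0,0,30],[0,0,0,0,30],[0,0,0,0,30],[0,0,-5,0,30],[0,0,-12,0,30],[0,0,-15,0,30],[0,0,-15,0,30],[0,0,-15,0,30],[0,0,-15,0,30]]'
python3 - <<'E'
from cell import env
import numpy as np
f=[]
for i in range(4):
    env.read_camera("wrist"); s=env.state(); f.append(s["ft_force"][2])
print(np.round(f,2),s["t"],s["eef_pos"].round(1),s["grip_force"],s["tau"].round(2))
E
```

```text
t: 2.53
eef_pos: [452.0, -23.0, 56.6]
tcp_rot: [-3.142, -0.0, 1.571]
ft_force: [-0.5, -0.7, -8.1]
opening: 0.466
grip_force: 30.0
[-8.5  -8.16 -8.29 -8.37] 2.7333 [451.9 -23.   56.4] 29.997235536575317 [ 1.000e-02 -5.325e+01 -1.168e+01  3.000e-02  5.000e-02 -0.000e+00]
```

About 8.3 N, so the middle hub is the solid one. Set it back gently.

```bash
python3 -m crank '[[0,0,6,0,30],[0,0,10,0,30],[0,0,13,0,30],[0,0,14,0,30],[0,0,15,0,30],[0,0,15,0,30],[0,0,15,0,75],[0,0,15,0,75],[0,0,15,0,75],[0,0,15,0,75]]'
python3 -m crank '[[0,0,0,0,75],[0,0,-15,0,75],[0,0,-45,0,75],[0,0,-75,0,75],[40,-3,-80,0,75],[80,-8,-80,0,75],[120,-14,-80,0,75],[160,-18,-80,0,75],[195,-20,-80,0,75],[204,-20,-80,0,75]]'
python3 -m crank '[[0,0,0,0,75],[0,0,0,0,75]]'
python3 - <<'E'
from cell import env
from h import *
r=env.read_camera("wrist"); cv2.imwrite("pics/w2.png",r["img"])
caps(r,63); print(env.state()["eef_pos"])
E
```

```text
t: 3.57
eef_pos: [452.3, -23.0, 41.7]
tcp_rot: [3.141, 0.0, 1.571]
ft_force: [-0.2, -0.5, 0.1]
opening: 0.69
grip_force: 0.0
t: 4.4
eef_pos: [431.4, 184.7, 121.8]
tcp_rot: [3.141, -0.001, 1.574]
ft_force: [-0.3, -0.0, 1.1]
opening: 0.788
grip_force: 0.0
t: 4.57
eef_pos: [431.9, 181.0, 121.5]
tcp_rot: [-3.141, 0.0, 1.572]
ft_force: [0.3, -0.2, -1.3]
opening: 0.793
grip_force: 0.0
blue [288, 187, 56, 55, 2330] [315.2 214.2] [432.7 183.7]
[431.97430629 180.35129318 121.53100304]
```

View pics/w2.png

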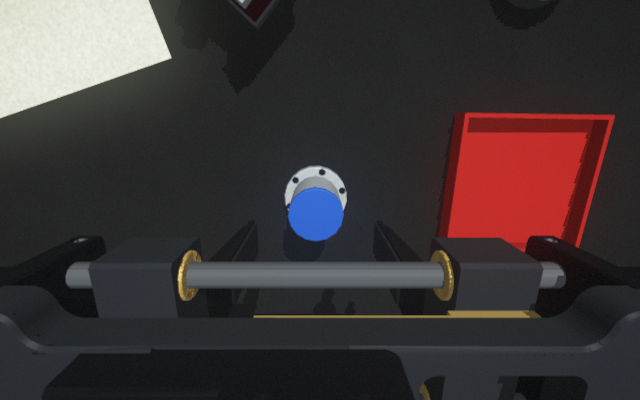

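The hub cap is at (315,214) and nothing else is close. The hub is about 2 mm in +y from the TCP. Grip and weigh.

```bash
python3 -m crank '[[2,0,25,0,75],[2,0,50,0,75],[2,0,70,0,75],[2,0,80,0,75],[2,0,80,0,75],[2,0,80,0,30],[2,0,80,0,30],[2,0,80,0,30],[2,0,80,0,30],[2,0,80,0,30]]'
python3 -m crank '[[0,0,0,0,30],[0,0,0,0,30],[0,0,0,0,30],[0,0,0,0,30],[0,0,-5,0,30],[0,0,-12,0,30],[0,0,-15,0,30],[0,0,-15,0,30],[0,0,-15,0,30],[0,0,-15,0,30]]'
python3 - <<'E'
from cell import env
import numpy as np
f=[]
for i in range(4):
    env.read_camera("wrist"); s=env.state(); f.append(s["ft_force"][2])
print(np.round(f,2),s["t"],s["eef_pos"].round(1),s["grip_force"])
E
```

```text
t: 5.45
eef_pos: [432.3, 183.0, 42.3]
tcp_rot: [3.14, -0.0, 1.571]
ft_force: [0.4, 0.0, 0.6]
opening: 0.495
grip_force: 0.0
t: 6.28
eef_pos: [431.9, 183.0, 56.6]
tcp_rot: [-3.142, 0.0, 1.571]
ft_force: [0.7, -0.3, -4.3]
opening: 0.459
grip_force: 30.0
[-4.16 -4.53 -4.89 -5.34] 6.4833 [431.9 183.   56.5] 29.999153092503548
```

About 4.9 N, so this one is bushed. Set it back and go to the third hub, which should be hollow.

```bash
python3 -m crank '[[0,0,6,0,30],[0,0,10,0,30],[0,0,13,0,30],[0,0,14,0,30],[0,0,15,0,30],[0,0,15,0,30],[0,0,15,0,75],[0,0,15,0,75],[0,0,15,0,75],[0,0,15,0,75]]'
python3 -m crank '[[0,0,0,0,75],[0,0,-15,0,75],[0,0,-45,0,75],[0,0,-75,0,75],[0,0,-90,0,75],[-40,5,-90,0,75],[-80,10,-90,0,75],[-120,15,-90,0,75],[-160,20,-90,0,75],[-200,25,-90,0,75]]'
python3 -m crank '[[-40,5,0,0,75],[-80,10,0,0,75],[-120,15,0,0,75],[-150,18,0,0,75],[-170,19,5,0,75],[-181,19,10,0,75],[-181,19,10,0,75],[-181,19,10,0,75]]'
python3 - <<'E'
from cell import env
from h import *
r=env.read_camera("wrist"); cv2.imwrite("pics/w3.png",r["img"])
caps(r,63); print(env.state()["eef_pos"])
E
```

```text
t: 7.32
eef_pos: [432.2, 183.1, 41.6]
tcp_rot: [3.141, -0.0, 1.571]
ft_force: [-0.4, 0.7, 0.2]
opening: 0.685
grip_force: 0.0
t: 8.15
eef_pos: [456.9, -18.8, 131.8]
tcp_rot: [3.141, 0.0, 1.571]
ft_force: [1.5, 0.4, 0.5]
opening: 0.788
grip_force: 0.0
t: 8.82
eef_pos: [475.5, -197.4, 121.2]
tcp_rot: [-3.14, -0.001, 1.57]
ft_force: [0.5, -0.1, -0.1]
opening: 0.787
grip_force: 0.0
blue [286, 193, 56, 54, 2310] [313.8 219.5] [ 475.2 -198.9]
blue [153, 202, 56, 46, 1724] [180.7 222.4] [ 370.6 -201.3]
blue [325, 305, 40, 10, 292] [344.4 310.3] [ 501.3 -281.2]
[ 475.71001219 -196.89257865  121.48846213]
```

View pics/w3.png

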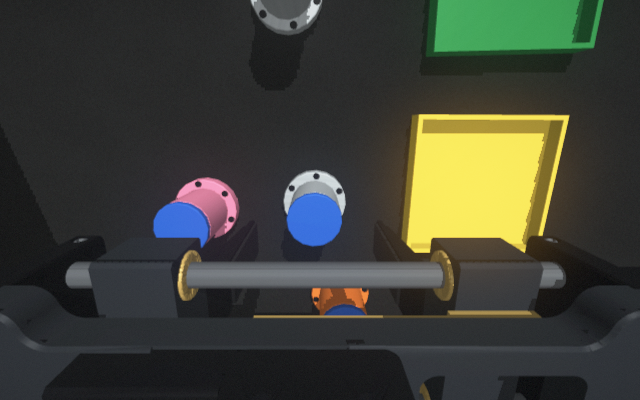

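The grey hub is at (314,219) between the fingers, pink to the left at (181,223) with clearance, orange below. Weigh it.

```bash
python3 -m crank '[[-1,0,25,0,75],[-1,0,50,0,75],[-1,0,70,0,75],[-1,0,80,0,75],[-1,0,80,0,75],[-1,0,80,0,30],[-1,0,80,0,30],[-1,0,80,0,30],[-1,0,80,0,30],[-1,0,80,0,30]]'
python3 -m crank '[[0,0,0,0,30],[0,0,0,0,30],[0,0,0,0,30],[0,0,0,0,30],[0,0,-5,0,30],[0,0,-12,0,30],[0,0,-15,0,30],[0,0,-15,0,30],[0,0,-15,0,30],[0,0,-15,0,30]]'
python3 - <<'E'
from cell import env
import numpy as np
f=[]
for i in range(4):
    r=env.read_camera("scene"); s=env.state(); f.append(s["ft_force"][2])
import cv2; from h import *
print(np.round(f,2),s["t"],s["eef_pos"].round(1),s["grip_force"])
# tray centres, scene view now
h=cv2.cvtColor(r["img"],cv2.COLOR_BGR2HSV)
for nm,lo,hi in [("green",50,85),("yellow",24,35),("red",0,8)]:
    m=cv2.inRange(h,(lo,150,60),(hi,255,255)); n,l,st,c=cv2.connectedComponentsWithStats(m)
    if n>1:
        k=1+st[1:,4].argmax(); print(nm,st[k].tolist(),px2w(r,*c[k],8).round(0))
E
```

```text
t: 9.7
eef_pos: [476.2, -199.1, 42.3]
tcp_rot: [3.141, 0.001, 1.571]
ft_force: [-2.2, -0.1, 1.9]
opening: 0.496
grip_force: 1.2
t: 10.53
eef_pos: [476.0, -199.0, 56.6]
tcp_rot: [3.142, -0.0, 1.571]
ft_force: [0.5, -0.5, -2.4]
opening: 0.467
grip_force: 30.0
[-3.08 -2.73 -3.04 -2.46] 10.7333 [ 476.  -198.9   56.4] 29.999228306114674
green [265, 194, 61, 57, 1920] [637.  -2.]
yellow [238, 152, 58, 52, 1722] [ 630. -182.]
red [303, 242, 66, 62, 2245] [626. 197.]
```

About 2.8 N, so hollow. Carry it to green (637,-3).

```bash
python3 -m crank '[[0,0,-15,0,30],[0,0,-35,0,30],[10,8,-45,0,30],[30,25,-50,0,30],[55,45,-50,0,30],[80,65,-50,0,30],[105,86,-50,0,30],[130,107,-50,0,30],[155,127,-50,0,30],[175,144,-50,0,30]]'
python3 -m crank '[[13,11,0,0,30],[19,16,0,0,30],[21,17,5,0,30],[21,17,18,0,30],[21,17,33,0,30],[21,17,45,0,30],[21,17,51,0,30],[21,17,54,0,30],[21,17,56,0,30],[21,17,56,0,30]]'
python3 - <<'E'
from cell import env
r=env.read_camera("side"); import cv2; cv2.imwrite("pics/s4.png",cv2.resize(r["img"][110:290,230:450],None,fx=3,fy=3,interpolation=2))
E
```

```text
t: 11.57
eef_pos: [621.0, -22.0, 106.4]
tcp_rot: [-3.141, -0.0, 1.572]
ft_force: [0.8, -0.8, -1.8]
opening: 0.464
grip_force: 30.0
t: 12.4
eef_pos: [637.0, -3.3, 50.7]
tcp_rot: [3.142, 0.0, 1.57]
ft_force: [0.2, -0.0, -3.0]
opening: 0.466
grip_force: 30.0
```

View pics/s4.png

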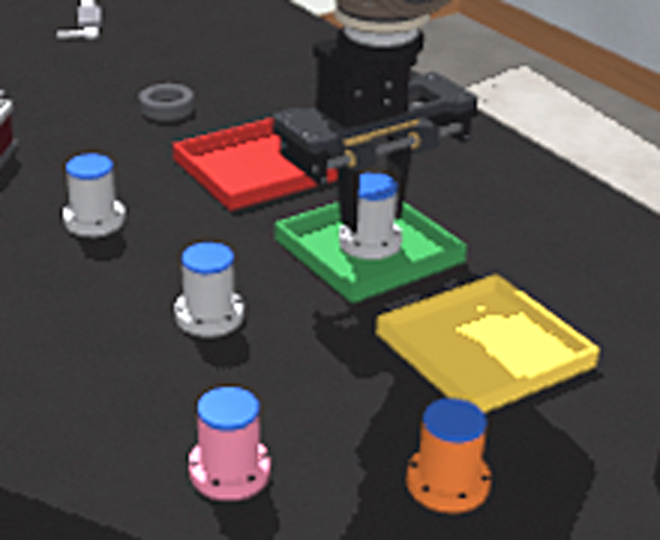

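The hub hangs upright in the middle of the green tray, just above the floor, and the other two hubs stand untouched. Lower the last 5 mm slowly.

```bash
python3 -m crank '[[0,0,2,0,30],[0,0,3.5,0,30],[0,0,4.5,0,30],[0,0,5,0,30],[0,0,5,0,30],[0,0,5,0,30]]'
```

```text
t: 12.95
eef_pos: [637.1, -2.9, 46.3]
tcp_rot: [3.141, 0.0, 1.571]
ft_force: [-1.7, -0.1, 5.4]
opening: 0.462
grip_force: 30.0
```

In contact (+5 N). Release, rise, and go to the solid hub.

```bash
python3 -m crank '[[0,0,0,0,75],[0,0,0,0,75],[0,0,0,0,75],[0,0,0,0,75],[0,0,0,0,75],[0,0,-10,0,75],[0,0,-35,0,75],[0,0,-65,0,75],[0,0,-76,0,75],[0,0,-76,0,75]]'
python3 -m crank '[[-4,-35,0,0,75],[-8,-70,0,0,75],[-12,-105,0,0,75],[-16,-140,0,0,75],[-19,-170,0,0,75],[-20,-185,0,0,75],[-20,-185,0,0,75],[-20,-185,0,0,75]]'
python3 - <<'E'
from cell import env
from h import *
r=env.read_camera("wrist"); cv2.imwrite("pics/w5.png",r["img"])
caps(r,63); print(env.state()["eef_pos"])
r=env.read_camera("side"); caps(r,64); cv2.imwrite("pics/s5.png",cv2.resize(r["img"][110:290,230:450],None,fx=3,fy=3,interpolation=2))
E
```

```text
t: 13.78
eef_pos: [638.2, -3.1, 125.1]
tcp_rot: [3.136, 0.001, 1.571]
ft_force: [-0.5, -0.1, -1.4]
opening: 0.791
grip_force: 0.0
t: 14.45
eef_pos: [452.1, -23.1, 121.5]
tcp_rot: [3.142, 0.0, 1.57]
ft_force: [0.8, -0.8, 1.2]
opening: 0.788
grip_force: 0.0
blue [529, 165, 64, 57, 2682] [560.9 193.3] [641.   -3.6]
blue [287, 208, 56, 35, 525] [312.4 231.5] [450.7 -34.8]
[452.848218   -23.09677927 121.48463492]
blue [0, 0, 79, 140, 9063] [33.2 63.1] [-153.4 1903.9]
blue [158, 0, 38, 106, 2389] [175.8  58.1] [ 541.6 1592.1]
blue [147, 87, 7, 18, 56] [150.5  96.7] [283.1 981.3]
blue [252, 161, 16, 9, 104] [259.4 165. ] [431.6 179.7]
blue [346, 169, 16, 9, 114] [353.8 172.9] [640.2  -0.9]
blue [291, 191, 17, 10, 141] [298.9 195.4] [452.  -25.4]
blue [296, 239, 20, 14, 216] [305.8 245.6] [ 369.3 -209.5]
blue [371, 242, 22, 15, 236] [381.1 249.4] [ 500.  -301.5]
blue [460, 273, 19, 12, 189] [469.1 278.6] [ 591.4 -456. ]
```

The hollow hub stands upright at (640,-3) and the middle hub hasn't moved. Pick up the solid one and carry it to red (625,196).

```bash
python3 -m crank '[[0,0,25,0,75],[0,0,50,0,75],[0,0,70,0,75],[0,0,80,0,75],[0,0,80,0,75],[0,0,80,0,30],[0,0,80,0,30],[0,0,80,0,30],[0,0,80,0,30],[0,0,80,0,30]]'
python3 -m crank '[[0,0,0,0,30],[0,0,0,0,30],[0,0,0,0,30],[0,0,0,0,30],[0,0,0,0,30],[0,0,-8,0,30],[0,0,-20,0,30],[0,0,-40,0,30],[0,0,-60,0,30],[0,0,-65,0,30]]'
python3 -m crank '[[8,6,0,0,30],[28,22,0,0,30],[53,42,0,0,30],[78,62,0,0,30],[103,81,0,0,30],[128,101,0,0,30],[153,121,0,0,30],[178,141,0,0,30],[198,157,0,0,30],[210,166,0,0,30]]'
python3 -m crank '[[6,5,0,0,30],[9,7,0,0,30],[9,7,5,0,30],[9,7,18,0,30],[9,7,33,0,30],[9,7,45,0,30],[9,7,51,0,30],[9,7,54,0,30],[9,7,56,0,30],[9,7,56,0,30]]'
```

```text
t: 15.38
eef_pos: [452.4, -23.0, 42.2]
tcp_rot: [3.14, 0.0, 1.571]
ft_force: [-0.8, -0.3, -0.3]
opening: 0.495
grip_force: 0.0
t: 16.22
eef_pos: [452.5, -23.0, 108.9]
tcp_rot: [3.139, 0.001, 1.571]
ft_force: [2.2, -0.5, -7.8]
opening: 0.465
grip_force: 30.0
t: 17.05
eef_pos: [618.9, 190.0, 104.5]
tcp_rot: [-3.14, -0.0, 1.572]
ft_force: [-1.9, -0.7, -6.7]
opening: 0.467
grip_force: 30.0
t: 17.88
eef_pos: [625.1, 195.9, 50.6]
tcp_rot: [3.141, 0.0, 1.571]
ft_force: [-0.5, -0.2, -8.0]
opening: 0.463
grip_force: 30.0
```

```bash
python3 -m crank '[[0,0,2,0,30],[0,0,3.5,0,30],[0,0,4.5,0,30],[0,0,5,0,30],[0,0,5,0,30],[0,0,5,0,30]]'
python3 - <<'E'
from cell import env
r=env.read_camera("side"); import cv2; cv2.imwrite("pics/s6.png",cv2.resize(r["img"][110:290,230:450],None,fx=3,fy=3,interpolation=2))
E
```

```text
t: 18.38
eef_pos: [625.2, 196.1, 46.3]
tcp_rot: [3.141, -0.0, 1.571]
ft_force: [-2.1, -1.0, -0.7]
opening: 0.461
grip_force: 30.0
```

View pics/s6.png

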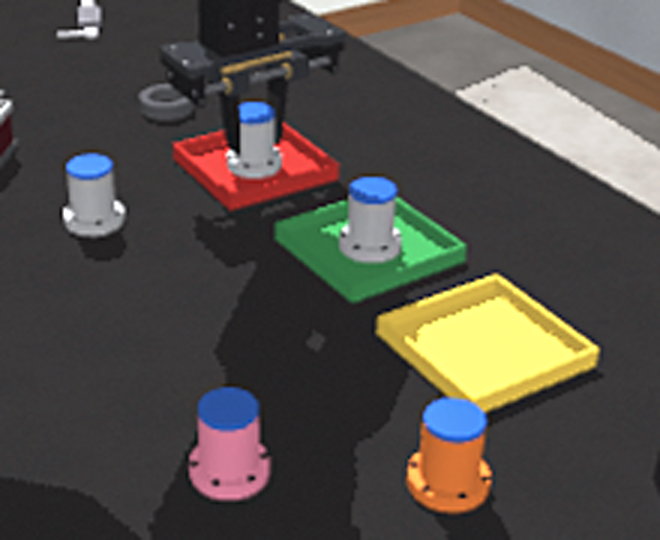

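The solid hub is down and upright in the red tray, and the hollow one stands in green. Release and fetch the bushed hub at (432,183).

```bash
python3 -m crank '[[0,0,0,0,75],[0,0,0,0,75],[0,0,0,0,75],[0,0,0,0,75],[0,0,0,0,75],[0,0,-10,0,75],[0,0,-35,0,75],[0,0,-65,0,75],[0,0,-76,0,75],[0,0,-76,0,75]]'
python3 -m crank '[[-3,-38,0,0,75],[-6,-76,0,0,75],[-8,-114,0,0,75],[-10,-150,0,0,75],[-12,-180,0,0,75],[-13,-193,0,0,75],[-13,-193,0,0,75],[-13,-193,0,0,75]]'
python3 - <<'E'
from cell import env
from h import *
caps(env.read_camera("side"),64); print(env.state()["eef_pos"])
E
```

```text
t: 19.27
eef_pos: [626.3, 196.3, 125.2]
tcp_rot: [3.136, -0.001, 1.571]
ft_force: [0.2, -0.4, 0.1]
opening: 0.793
grip_force: 0.0
t: 19.93
eef_pos: [432.2, 183.1, 121.5]
tcp_rot: [3.141, -0.0, 1.571]
ft_force: [1.6, 0.0, 0.4]
opening: 0.786
grip_force: 0.0
blue [0, 0, 30, 140, 2725] [10.1 57.6] [-269.8 2120.2]
blue [109, 0, 47, 120, 2932] [130.8  71.2] [ 278.1 1442.8]
blue [143, 0, 53, 106, 3167] [171.   48.4] [ 576.3 1849.9]
blue [308, 144, 14, 7, 82] [314.4 147.1] [629.4 200.1]
blue [252, 161, 16, 9, 104] [259.4 165. ] [431.6 179.7]
blue [346, 169, 16, 9, 114] [353.8 172.9] [640.2  -0.9]
blue [296, 239, 20, 14, 215] [305.6 245.4] [ 369.3 -208.7]
blue [371, 242, 22, 15, 237] [381.1 249.4] [ 500.  -301.4]
blue [460, 273, 19, 12, 187] [469.2 278.6] [ 591.6 -456.1]
[432.95144517 183.1878176  121.48638765]
```

```bash
python3 -m crank '[[0,0,25,0,75],[0,0,50,0,75],[0,0,70,0,75],[0,0,80,0,75],[0,0,80,0,75],[0,0,80,0,30],[0,0,80,0,30],[0,0,80,0,30],[0,0,80,0,30],[0,0,80,0,30]]'
python3 -m crank '[[0,0,0,0,30],[0,0,0,0,30],[0,0,0,0,30],[0,0,0,0,30],[0,0,0,0,30],[0,0,-8,0,30],[0,0,-20,0,30],[0,0,-40,0,30],[0,0,-60,0,30],[0,0,-70,0,30]]'
python3 -m crank '[[-10,5,-5,0,30],[-32,17,-5,0,30],[-60,32,-5,0,30],[-88,47,-5,0,30],[-116,62,-5,0,30],[-144,77,-5,0,30],[-172,92,-5,0,30],[-200,107,-5,0,30],[-228,122,-5,0,30],[-256,137,-5,0,30]]'
python3 -m crank '[[-28,15,0,0,30],[-56,30,0,0,30],[-80,43,0,0,30],[-98,52,0,0,30],[-108,58,0,0,30],[-112,60,0,0,30],[-112,60,10,0,30],[-112,60,27,0,30],[-112,60,44,0,30],[-112,60,54,0,30]]'
```

```text
t: 20.82
eef_pos: [432.4, 183.1, 42.2]
tcp_rot: [3.14, -0.0, 1.571]
ft_force: [0.4, 0.6, 0.1]
opening: 0.497
grip_force: 0.0
t: 21.65
eef_pos: [432.2, 183.1, 113.7]
tcp_rot: [3.14, -0.0, 1.571]
ft_force: [0.4, 0.4, -4.1]
opening: 0.455
grip_force: 30.0
t: 22.48
eef_pos: [569.1, -75.1, 116.3]
tcp_rot: [-3.14, -0.0, 1.571]
ft_force: [0.3, 0.3, -4.6]
opening: 0.458
grip_force: 30.0
t: 23.32
eef_pos: [627.6, -183.3, 60.4]
tcp_rot: [-3.139, -0.001, 1.572]
ft_force: [-0.7, -0.3, -6.1]
opening: 0.458
grip_force: 30.0
```

```bash
python3 -m crank '[[0,0,5,0,30],[0,0,9,0,30],[0,0,12,0,30],[0,0,14,0,30],[0,0,15.5,0,30],[0,0,16.5,0,30],[0,0,17,0,30],[0,0,17,0,30],[0,0,17,0,30]]'
python3 - <<'E'
from cell import env
r=env.read_camera("side"); import cv2; cv2.imwrite("pics/s7.png",cv2.resize(r["img"][110:290,230:450],None,fx=3,fy=3,interpolation=2))
E
```

```text
t: 24.07
eef_pos: [629.2, -185.1, 46.2]
tcp_rot: [3.141, 0.0, 1.571]
ft_force: [-1.5, 0.0, -0.1]
opening: 0.456
grip_force: 30.0
```

View pics/s7.png

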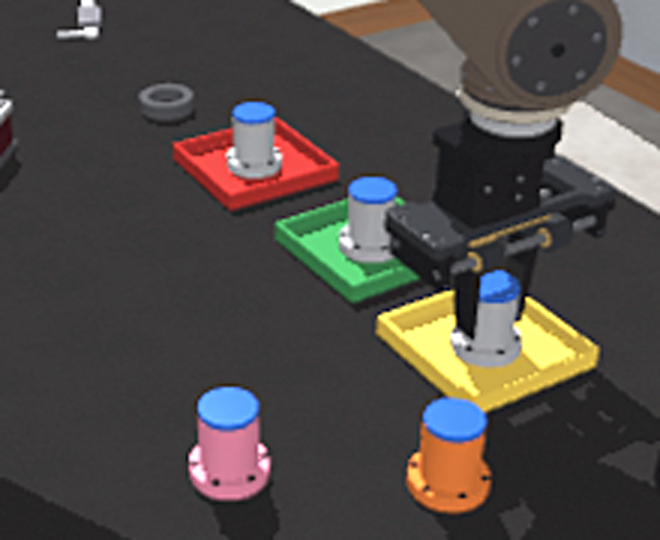

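The bushed hub stands in the yellow tray, and the other two stand upright in theirs. Release and retreat.

```bash
python3 -m crank '[[0,0,0,0,75],[0,0,0,0,75],[0,0,0,0,75],[0,0,0,0,75],[0,0,0,0,75],[0,0,-10,0,75],[0,0,-35,0,75],[0,0,-70,0,75],[0,0,-110,0,75],[0,0,-130,0,75]]'
python3 -m crank '[[0,0,0,0,75],[0,0,0,0,75],[0,0,0,0,75],[0,0,0,0,75]]'
python3 - <<'E'
from cell import env
from h import *
caps(env.read_camera("side"),64); print(env.state()["t"])
env.job_done()
E
```

```text
t: 24.95
eef_pos: [630.0, -185.3, 180.9]
tcp_rot: [3.137, 0.002, 1.571]
ft_force: [0.5, 0.0, 0.8]
opening: 0.788
grip_force: 0.0
t: 25.28
eef_pos: [628.5, -184.8, 174.4]
tcp_rot: [-3.14, -0.001, 1.571]
ft_force: [-0.1, 0.3, -0.3]
opening: 0.787
grip_force: 0.0
blue [0, 0, 131, 140, 13781] [52.2 60. ] [ -61.8 1923. ]
blue [179, 74, 17, 32, 279] [188.4  93.2] [433.3 941.2]
blue [308, 144, 14, 7, 82] [314.4 147.1] [629.4 200.1]
blue [346, 169, 16, 9, 114] [353.8 172.9] [640.2  -0.9]
blue [385, 200, 19, 11, 163] [393.8 204.9] [ 632.1 -183.6]
blue [296, 239, 20, 14, 190] [306.5 245.1] [ 371.4 -208.8]
blue [371, 242, 21, 15, 234] [381.  249.4] [ 499.9 -301.4]
blue [460, 273, 19, 12, 189] [469.1 278.6] [ 591.4 -456. ]
25.3333
the job is handed in; nothing more can be done
```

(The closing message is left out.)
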